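# Dock and lock a stone-setting shoe in its guide

### The arm

A 7-joint arm with a two-finger parallel gripper is mounted at the origin on the work surface. World frame = base frame: x ahead of the robot, y to its left, z up, the work surface at z = 0. Lengths are in m, angles in rad, forces in N, time in s.
With the tool pointing down it reaches from about 0.425 to 0.825 m from the base axis. Payload 3.6 kg.
Tool frame: the origin (TCP) lies midway between the tips of the shut fingers; the grasp point (between the pads) lies 19 mm behind it (manip.tcp_to_grasp is the distance from the TCP to the grasp point, in m); z points along the fingers, y is the direction in which the jaws open and shut (so a half turn about z gives the same grasp; the last joint's range is limited). The gripper opens to 93 mm and grips with 3 to 60 N. Pads are 15 mm wide; open, the fingers measure 128 mm over their backs; the gripper's body (75 mm by 188 mm) begins 65 mm behind the grasp point.
Start: joints at [1.077, 0.615, -0.013, 1.423, 0.008, 1.103, -0.04], TCP at [0.293, -0.58, 0.219] pointing down, gripper open.
Joint ranges: [-3.12, 3.12], [-0.3, 2.06], [-1.34, 1.32], [0.26, 2.42], [-1.36, 4.5], [0.01, 1.98], [-2.84, 2.84]. Speed limits (rad/s): [2.79, 2.79, 3.14, 3.14, 3.14, 3.14, 3.14].

### API

Orientations are given as a unit quaternion [x, y, z, w].
In Python, from rig import manip gives the robot as it stands.
- The arm moves only by the tool play_rows, never from a script. Its argument "deltas" is a list of rows, each an object of numbers: "ax", "ay", "az": the turn, a rotation vector about the tool's x, y, z in degrees; "x", "y", "z": the shift along the tool's x, y, z in m; "gripper": the closure in counts, from 0 (fully open) to 255 (shut). A call has 1 to 20 rows; each row is the pose to reach, as a shift and turn from the pose commanded when the call began, along the tool's axes at that moment; what a row does not reach only later rows make up. A row lasts 1/10 s, in which the tool goes at most 50 mm and 8.59 degrees, less where a joint would pass 70% of its speed; a pose out of reach is approached as far as the arm can. A call with a gripper value outside its range is refused whole. The fingers move at their own pace and stop on an object; "newtons" is the grip in N (left out, the last holds). Time passes only in rows, so rows that repeat a pose let the fingers close. It gives the time, the measured TCP pose, the force and the opening at its end, in the units of the state.
- manip.observe(): the state, without advancing time (a new reading comes with each control period).
- manip.snapshot(name): name is "side" or "top"; returns (picture, depth): 400x640x3 uint8, blue, green, red; 400x640 float32, m along the optical axis (not along the pixel's ray), 0 where there is no reading.
- manip.get_calibration(name): a dict with "fx", "fy", "cx", "cy" (pixels), "R" (3x3) and "t" (3): a world point X has camera coordinates R X + t. Camera axes: x right, y down, z forward; pixel columns grow to the right and rows downward; lengths in m; the calibration is good to about 2 mm. A picture is of the moment at which its call begins. get_calibration takes no time and is no camera call.
- manip.finish_job(): hands the job in, once; it reports no verdict.
Trained networks look in the newest picture that a camera, given by its name, has taken for a name from the list of things; names that differ only in an ending like _2 or _b are one class to them, and where a whole thing is asked for, a point or a joint stands for the part that bears it (a point fixed in the world has none). Each returns a list of dicts, best first, with "p" (0 to 1); they miss things now and then, are a little off and sometimes report something else, mostly with a low value. They report only what shows in the picture. A call takes as long as a camera call. They do not tell look-alikes from the thing itself.
- manip.recognise(camera, label): "position" ([x, y, z] in m, in the coordinates of the camera as it stood for that picture, good to about 4 mm: the middle of the surface that is visible of it).
- manip.cut_out(camera, label): "mask" (400x640 bool, what is visible of it).
- manip.place_of(camera, label): "position" ([x, y, z] in m, in the coordinates of the camera as it stood for that picture, good to about 4 mm: a listed point, or the origin of a listed thing).
The state is a dict: "clock": time; "qpos": joint angles; "qvel": joint speeds; "joint_efforts": joint torques, N m; "position": TCP position; "tcp_rot": TCP orientation; "contact_force": force on the tool from outside, world axes, zero at the start; "wrist_torque": the same for the moment, N m; "finger_gap": finger opening in m.
Only numpy, scipy, OpenCV 4.12 (cv2) and the standard library are available. Lean on these libraries where they do the work, as an engineer would, in place of code of your own. Each camera call takes 0.05 s, during which the arm holds its last target. There are 200 camera calls.

### The job

First take the small green ring box out of the guide and stand it upright in the plain wooden tray. Then swing the yellow-knobbed catch out of the way, slide the aluminium shoe along the bench into the guide until it is fully home against the stop, and turn the catch fully shut behind it. Do not touch the red setting pad on the shoe, and leave all the other things where they are.

Things in the scene. Friction and masses are not known exactly. Their poses are not given: they have to be found in the camera images.
- guide: Dark steel guide fixed on the bench, open on top and at its mouth; the bench is its floor. Origin on the bench top where the middle of the seated shoe lies. x = the way the shoe is pushed in, z up, y across. Two rails, inner faces at y = +-46 mm, outer +-62, x = -20 to +56 mm, 19 mm tall, with 8 mm lips over the inside at z 15 to 19 mm (76 mm open between lips).
- guide_stop (a point): Stop of the guide: a cross wall 19 mm tall; this point is in the middle of its face, at x = +44 mm in the guide's frame, 6 mm above the bench.
- guide_mouth (a point): Middle of the guide's mouth, at x = -43 mm in its frame, on the bench. Here two 15 mm tall flares begin, about 132 mm apart, and narrow to the 92 mm between the rails at x = -20 mm.
- catch (a joint): Angle of the catch about its upright hinge, rad. 0 = fully shut: its arm lies across the mouth behind the seated shoe, along the guide's -y. At angle q the arm points along (-sin q, -cos q) in the guide's x, y; at 1.57 it lies beside the shoe's path; its stop is at 1.75. It starts part open, blocking the shoe until about 1.4 or more. It stays where it is left (about 0.6 N at the knob turns it).
- catch_hinge (a point): The catch's hinge axis, 10 mm above the bench, at x = -55, y = +85 mm in the guide's frame; fixed to the guide. The hub is 22 mm across and 24 mm tall.
- catch_knob (a point): Middle of the yellow upright knob (18 mm across, from 16 to 52 mm above the bench; this point 34 mm above it), 100 mm from the hinge at the end of the catch's steel arm (arm 16 mm wide, at heights 4 to 16 mm). It can be pushed sideways or pinched from above.
- shoe: Loose aluminium shoe on the bench: plate 88 x 88 x 12 mm, its nose (last 14 mm at +x) 72 mm wide; along its rear edge a block 18 mm deep, 88 wide, 22 tall, with a flat rear face at x = -44 mm to push on. Too wide to grip. Origin at the middle of its underside; x = towards the nose, z up. About 0.5 kg. Seated, it lies on the guide's origin, 2 mm play each side; the shut catch lies 3 mm behind it.
- pad: Round red setting pad with two gem settings, fixed on the shoe: 52 mm across, from 12 to 45 mm above the bench, its axis 6 mm ahead (+x) of the shoe's origin. Origin at the middle of its underside. Must not be touched.
- ringbox_center (a point): Centre of the green ring box with a gold seam: 52 mm (its x) x 34 mm (its y) x 44 mm tall (z up), loose, 70 g, standing on the bench between the rails of the guide. This point is 22 mm above its underside. Its top 25 mm stands clear of the rails and lips.
- tray_in (a point): Middle of the inner floor (5 mm above the bench) of the plain brown wooden tray, fixed: inside 130 mm (its x) x 110 mm (its y), walls 5 mm thick, rim 25 mm above the bench. Axes along the tray's sides, z up.
- stonetray: Black tray with compartments and coloured stones, same size as the wooden tray (140 x 120 x 25 mm), fixed. Not the place for the ring box. Origin at the middle of its underside.
- flux: Bystander: brown bottle of flux, 48 mm across, 110 mm tall. Origin at its underside, middle.
- burstand: Bystander: round wooden bur stand, 64 mm across, 30 mm tall, with thin steel burs standing 35 mm above it. Origin at its underside, middle.
- hammer: Bystander: small hammer lying flat, 220 mm long. Its length lies along its x, handle to -x; origin at its underside.
- graver: Bystander: graver (thin steel shaft, red plastic handle) lying flat, 130 mm long. Its length lies along its x, handle to -x; origin at its underside.
- dish: Bystander: white china dish, 70 mm across, 30 mm tall. Origin at its underside, middle.
- doming: Bystander: steel doming block, 50 mm cube with round dimples on top. Origin at its underside, middle.
Things that resemble listed ones, but are neither listed nor needed, are in the scene too. Of the things that look like the part that bears ringbox_center, the smaller one is meant.

How it is judged:
By the outcome, as a careful person would: the job done as asked, in the order asked, and still so for the second after the job is handed in, with the robot touching nothing.
It also fails if it takes over 72 s, if anything falls off the work surface, if the arm or the gripper's body presses on something with over 40 N, if the wrist force passes 120 N, or if a joint passes its speed limit or range.

## Working session

There is one attempt and no reset: what is moved stays moved. The work goes in short steps, Python scripts to look and compute and a tool call to move; the robot and the scene stay as the last step left them, time stands still between calls to the robot, and variables do not carry over. Pictures are saved under pics/ and viewed, about 8 in all and at most 12, crops included, and the job is handed in when it is done.

Besides the shell and the picture viewer there is one more tool, called after "Request:" in YAML: its name, and indented under it one key for each argument. play_rows: Moves the arm, as the interface text tells. Its arguments: {"type":"object","properties":{"deltas":{"type":"array"},"newtons":{"type":"number"}},"required":["deltas"]}

```bash
mkdir -p pics
cat > h.py <<'E'
import numpy as np, cv2
from rig import manip
def world(cam,p):
    c=manip.get_calibration(cam); return np.array(c["R"]).T@(np.array(p)-np.array(c["t"]))
def pix(cam,X):
    c=manip.get_calibration(cam); p=np.array(c["R"])@np.array(X)+np.array(c["t"]); return c["fx"]*p[0]/p[2]+c["cx"],c["fy"]*p[1]/p[2]+c["cy"]
def cloud(cam,d):
    c=manip.get_calibration(cam); v,u=np.mgrid[:400,:640]
    P=np.stack([(u-c["cx"])/c["fx"]*d,(v-c["cy"])/c["fy"]*d,d],-1)
    W=(P-np.array(c["t"]))@np.array(c["R"]); W[d==0]=np.nan; return W
E
python3 - <<'E'
from h import *
for cam in("top","side"):
    im,d=manip.snapshot(cam); cv2.imwrite(f"pics/{cam}0.png",im); np.save(f"{cam}0.npy",d)
    for l in "guide guide_stop guide_mouth catch_hinge catch_knob shoe pad ringbox_center tray_in stonetray".split():
        print(cam,l,[(np.round(world(cam,r["position"]),3).tolist(),round(r["p"],2)) for r in manip.place_of(cam,l)])
o=manip.observe();print(o["clock"],o["position"],o["tcp_rot"],manip.tcp_to_grasp)
E
```

```text
top guide [([0.543, -0.145, -0.002], 0.59)]
top guide_stop [([0.547, -0.192, 0.009], 0.9), ([0.672, 0.119, 0.002], 0.32)]
top guide_mouth [([0.541, -0.105, 0.001], 0.55)]
top catch_hinge [([0.626, -0.092, 0.013], 0.62)]
top catch_knob [([0.566, -0.003, 0.038], 0.86), ([0.443, -0.373, 0.005], 0.74)]
top shoe [([0.53, 0.105, -0.004], 0.97)]
top pad [([0.531, 0.098, 0.012], 0.62)]
top ringbox_center [([0.275, -0.342, 0.034], 0.87), ([0.541, -0.153, 0.025], 0.79), ([0.542, -0.19, 0.008], 0.32)]
top tray_in [([0.444, -0.371, 0.003], 0.92), ([0.416, -0.042, 0.003], 0.7)]
top stonetray [([0.448, 0.337, -0.001], 0.96), ([0.345, 0.19, -0.001], 0.7)]
side guide [([0.536, -0.148, -0.001], 0.83)]
side guide_stop [([0.545, -0.19, 0.007], 0.65)]
side guide_mouth [([0.537, -0.109, 0.0], 0.59), ([0.347, 0.187, 0.0], 0.49)]
side catch_hinge [([0.622, -0.089, 0.009], 0.59)]
side catch_knob [([0.567, -0.007, 0.033], 0.63)]
side shoe [([0.533, 0.098, 0.002], 0.74)]
side pad [([0.535, 0.095, 0.014], 0.58)]
side ringbox_center [([0.28, -0.347, 0.03], 0.71), ([0.539, -0.151, 0.024], 0.62)]
side tray_in [([0.434, -0.373, 0.006], 0.77)]
side stonetray [([0.445, 0.336, -0.0], 0.8)]
1.1 [ 0.29254335 -0.58040649  0.21862667] [ 9.72879894e-01  2.31310851e-01  3.17660006e-05 -4.48125162e-05] 0.0188
```

```bash
python3 -c "
import cv2,numpy as np
cv2.imwrite('pics/both0.png',cv2.resize(np.vstack([cv2.imread('pics/top0.png'),cv2.imread('pics/side0.png')]),(480,600)))"
```

```text
(no output)
```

View pics/top0.png

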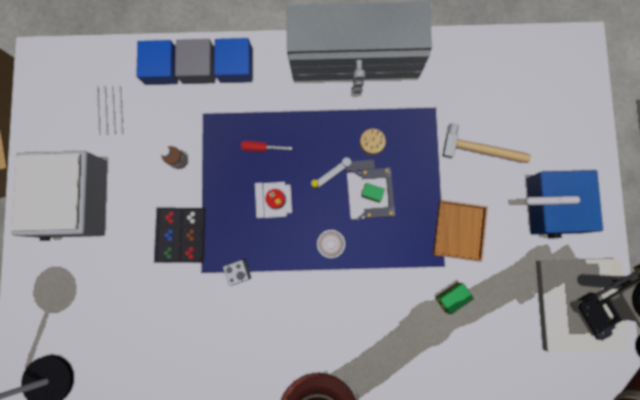

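View pics/side0.png

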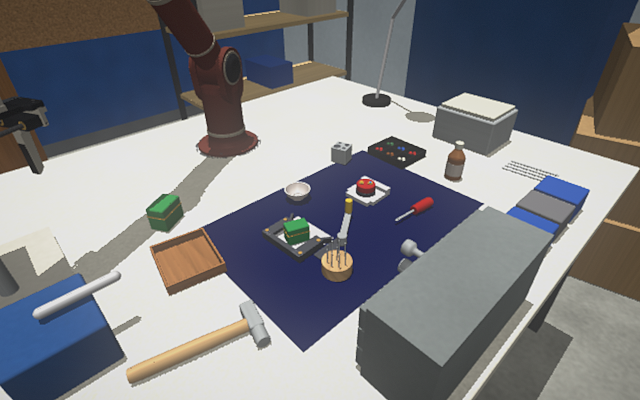

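The top view shows the guide at about (372,192) with the small green box in it. The shoe is at (272,199), the catch knob at (315,183) with its hinge at (347,161), and the wooden tray at (461,231). The larger look-alike box is at (455,297). Next I'll measure these from depth.

```bash
cat > m.py <<'E'
from h import *
def rect(P):
    r=cv2.minAreaRect((P[:,:2]*1000).astype(np.float32)); return [np.round(x,1) for x in (*r[0],*r[1],r[2])]
def sel(W,c,r,z0,z1):
    m=(np.hypot(W[...,0]-c[0],W[...,1]-c[1])<r)&(W[...,2]>z0)&(W[...,2]<z1); return W[m]
E
python3 - <<'E'
from m import *
W=cloud("top",np.load("top0.npy")); S=cloud("side",np.load("side0.npy")); im=cv2.imread("pics/top0.png")
for n,V in(("top",W),("side",S)):
    print(n)
    for nm,c,r,a,b in [("box",(.541,-.153),.05,.036,.052),("shoe all",(.531,.1),.08,.007,.03),("shoe block",(.531,.1),.08,.018,.027),("pad",(.531,.1),.06,.032,.055),("guide",(.54,-.15),.075,.013,.024),("knob",(.566,-.004),.03,.04,.06),("hub",(.624,-.09),.025,.018,.032),("tray",(.44,-.371),.11,.015,.035),("dish",(.46,.05),.06,.02,.04)]:
        P=sel(V,c,r,a,b); print(nm,len(P),rect(P) if len(P)>3 else "",np.round(P.mean(0)*1000,1) if len(P) else "")
    P=sel(V,(.5,.0),.08,-.02,.006);print("bench z",np.median(P[:,2]))
cv2.imwrite("pics/crop.png",cv2.resize(im[120:270,230:500],None,fx=2.9,fy=2.9,interpolation=cv2.INTER_CUBIC))
print(pix("top",[.5,0,0]),pix("top",[.6,0,0]),pix("top",[.5,.1,0]))
E
```

```text
top
box 283 [np.float64(543.0), np.float64(-152.5), np.float64(51.7), np.float64(34.0), np.float64(70.8)] [ 542.6 -152.1   43.8]
shoe all 848 [np.float64(533.4), np.float64(96.4), np.float64(119.7), np.float64(108.8), np.float64(14.5)] [531.5 103.3  15.3]
shoe block 256 [np.float64(534.7), np.float64(101.8), np.float64(86.9), np.float64(86.8), np.float64(4.8)] [530.9 131.3  22. ]
pad 319 [np.float64(533.9), np.float64(93.7), np.float64(49.0), np.float64(47.8), np.float64(43.5)] [533.5  93.7  40.2]
guide 734 [np.float64(542.0), np.float64(-156.2), np.float64(127.1), np.float64(96.7), np.float64(3.0)] [ 541.8 -168.9   18.7]
knob 42 [np.float64(566.5), np.float64(-7.1), np.float64(15.5), np.float64(16.8), np.float64(32.6)] [566.3  -7.3  51.9]
hub 69 [np.float64(620.7), np.float64(-85.1), np.float64(21.3), np.float64(32.5), np.float64(48.4)] [623.3 -86.9  23.4]
tray 519 [np.float64(442.2), np.float64(-371.3), np.float64(121.1), np.float64(140.5), np.float64(80.3)] [ 443.5 -373.    23.7]
dish 0  
bench z 0.0008387326754878425
side
box 262 [np.float64(543.3), np.float64(-154.0), np.float64
[... 466 characters left out ...]
), np.float64(-156.8), np.float64(129.1), np.float64(98.0), np.float64(2.5)] [ 550.4 -171.3   17.7]
knob 44 [np.float64(568.8), np.float64(-8.6), np.float64(14.9), np.float64(15.4), np.float64(23.5)] [569.5  -9.9  47.4]
hub 61 [np.float64(623.5), np.float64(-88.4), np.float64(17.9), np.float64(26.4), np.float64(44.4)] [625.2 -90.3  22.2]
tray 775 [np.float64(441.6), np.float64(-371.9), np.float64(119.8), np.float64(142.4), np.float64(80.3)] [ 449.6 -374.4   21.7]
dish 0  
bench z -0.0005757629526231199
(np.float64(313.2958760877128), np.float64(211.59605438612184)) (np.float64(312.4645778908913), np.float64(173.46766016500516)) (np.float64(274.53964661157005), np.float64(212.61869655109032))
```

View pics/crop.png

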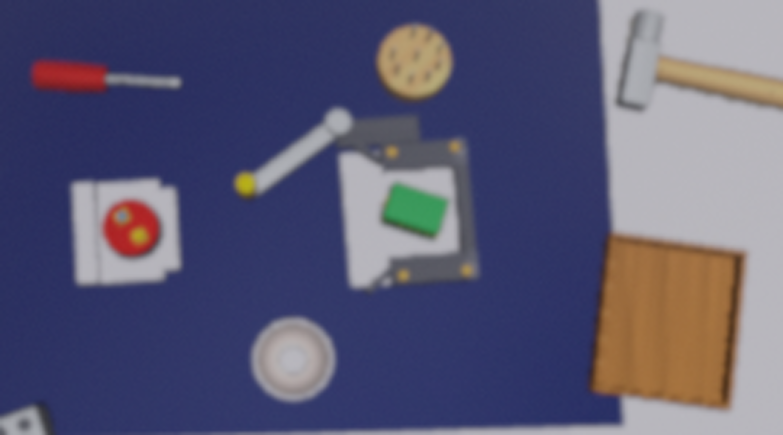

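```bash
cat >> m.py <<'E'
from scipy.spatial.transform import Rotation as R
def go(x,y,z,jaw,start=None):
    """row (tool axes) to reach TCP x,y,z (mm) tool down, jaw axis at angle deg in world"""
    o=manip.observe(); p,q=start or (o["position"],o["tcp_rot"]); A=R.from_quat(q)
    best=None
    for j in(jaw,jaw+180):
        a=np.radians(j); Y=np.array([np.cos(a),np.sin(a),0]); Z=np.array([0,0,-1.]); T=R.from_matrix(np.stack([np.cross(Y,Z),Y,Z],1))
        rv=(A.inv()*T).as_rotvec(degrees=True)
        if best is None or np.linalg.norm(rv)<np.linalg.norm(best): best=rv
    d=A.inv().apply(np.array([x,y,z])/1000-p)
    print("row xyz",np.round(d,4),"ax",np.round(best,2),"rows>=",round(max(np.linalg.norm(d)/.05,np.linalg.norm(best)/8.59),1))
E
python3 - <<'E'
from m import *
from scipy.optimize import minimize
W=cloud("top",np.load("top0.npy")); S=cloud("side",np.load("side0.npy"))
for n,V in(("top",W),("side",S)):
    P=sel(V,(.541,-.156),.09,.0165,.023)*1000; b=None
    P=P[(P[:,0]<612)]
    for a in np.arange(0,6,.5):
        t=np.radians(a); xg=P[:,0]*np.sin(t)-P[:,1]*np.cos(t); yg=P[:,0]*np.cos(t)+P[:,1]*np.sin(t)
        x0,x1=np.percentile(xg,[.5,99.5]);y0,y1=np.percentile(yg,[.5,99.5]); ar=(x1-x0)*(y1-y0)
        if b is None or ar<b[0]: b=(ar,a,x0,x1,y0,y1,t)
    _,a,x0,x1,y0,y1,t=b; ox,oy=x1-56,(y0+y1)/2
    print(n,"guide ang",a,"xlen",x1-x0,"ylen",y1-y0,"O",ox*np.sin(t)+oy*np.cos(t),-ox*np.cos(t)+oy*np.sin(t))
    P=sel(V,(.531,.1),.09,.018,.026); P=P[np.hypot(P[:,0]-.534,P[:,1]-.0935)>.031]
    print("block",len(P),rect(P))
    P=sel(V,(.531,.1),.09,.007,.026); P=P[np.hypot(P[:,0]-.534,P[:,1]-.0935)>.029]; k=np.abs(P[:,0]-.532)<.055; print("shoe",rect(P[k]))
go(543,-153,140,-19.2)
E
```

```text
top guide ang 2.0 xlen 89.96667872415998 ylen 123.81028169626478 O 543.1348596093889 -148.01431760380203
block 233 [np.float64(542.2), np.float64(118.7), np.float64(80.9), np.float64(93.1), np.float64(31.3)]
shoe [np.float64(530.2), np.float64(95.2), np.float64(139.2), np.float64(96.1), np.float64(89.0)]
side guide ang 2.0 xlen 75.57235910732368 ylen 124.5980640124738 O 542.8897112894916 -149.23193610683745
block 90 [np.float64(530.9), np.float64(135.4), np.float64(89.4), np.float64(22.5), np.float64(1.4)]
shoe [np.float64(533.1), np.float64(100.7), np.float64(91.4), np.float64(91.9), np.float64(2.0)]
row xyz [ 0.416  -0.2689  0.0787] ax [-0.000e+00 -1.000e-02 -4.405e+01] rows>= 10.0
```

Request:
play_rows:
  deltas:
    - {"x":0.416,"y":-0.269,"z":0.079,"az":-44}
    - {"x":0.416,"y":-0.269,"z":0.079,"az":-44}
    - {"x":0.416,"y":-0.269,"z":0.079,"az":-44}
    - {"x":0.416,"y":-0.269,"z":0.079,"az":-44}
    - {"x":0.416,"y":-0.269,"z":0.079,"az":-44}
    - {"x":0.416,"y":-0.269,"z":0.079,"az":-44}
    - {"x":0.416,"y":-0.269,"z":0.079,"az":-44}
    - {"x":0.416,"y":-0.269,"z":0.079,"az":-44}
    - {"x":0.416,"y":-0.269,"z":0.079,"az":-44}
    - {"x":0.416,"y":-0.269,"z":0.079,"az":-44}
    - {"x":0.416,"y":-0.269,"z":0.079,"az":-44}
    - {"x":0.416,"y":-0.269,"z":0.079,"az":-44}
    - {"x":0.416,"y":-0.269,"z":0.079,"az":-44}
    - {"x":0.416,"y":-0.269,"z":0.079,"az":-44}
    - {"x":0.416,"y":-0.269,"z":0.079,"az":-44}

```text
invalid input at $.deltas[0]: expected keys ax, ay, az, x, y, z, gripper
```

Run:
```python
from m import *
o=manip.observe();print(o["clock"],o["position"],o["tcp_rot"],o["contact_force"],o["finger_gap"],o["qpos"])
go(543,-153,24,-19.2)
```

```text
1.1 [ 0.29254335 -0.58040649  0.21862667] [ 9.72879894e-01  2.31310851e-01  3.17660006e-05 -4.48125162e-05] [1.05898745 0.21852825 0.57221668] 0.0929798071022235 [ 1.07751554  0.61490839 -0.01264785  1.42342394  0.0080775   1.10338055
 -0.04040248]
row xyz [ 0.416  -0.2689  0.1947] ax [-0.000e+00 -1.000e-02 -4.405e+01] rows>= 10.6
```

Request:
play_rows:
  deltas:
    - {"x":0.416,"y":-0.269,"z":0.079,"ax":0,"ay":0,"az":-44,"gripper":0}
    - {"x":0.416,"y":-0.269,"z":0.079,"ax":0,"ay":0,"az":-44,"gripper":0}
    - {"x":0.416,"y":-0.269,"z":0.079,"ax":0,"ay":0,"az":-44,"gripper":0}
    - {"x":0.416,"y":-0.269,"z":0.079,"ax":0,"ay":0,"az":-44,"gripper":0}
    - {"x":0.416,"y":-0.269,"z":0.079,"ax":0,"ay":0,"az":-44,"gripper":0}
    - {"x":0.416,"y":-0.269,"z":0.079,"ax":0,"ay":0,"az":-44,"gripper":0}
    - {"x":0.416,"y":-0.269,"z":0.079,"ax":0,"ay":0,"az":-44,"gripper":0}
    - {"x":0.416,"y":-0.269,"z":0.079,"ax":0,"ay":0,"az":-44,"gripper":0}
    - {"x":0.416,"y":-0.269,"z":0.079,"ax":0,"ay":0,"az":-44,"gripper":0}
    - {"x":0.416,"y":-0.269,"z":0.079,"ax":0,"ay":0,"az":-44,"gripper":0}
    - {"x":0.416,"y":-0.269,"z":0.079,"ax":0,"ay":0,"az":-44,"gripper":0}
    - {"x":0.416,"y":-0.269,"z":0.079,"ax":0,"ay":0,"az":-44,"gripper":0}
    - {"x":0.416,"y":-0.269,"z":0.079,"ax":0,"ay":0,"az":-44,"gripper":0}

```text
clock: 2.4
position: [0.5423, -0.1549, 0.1397]
tcp_rot: [0.816, 0.578, -0.001, 0.0]
contact_force: [-0.1, -0.1, -0.8]
finger_gap: 0.0929
```

Run:
```python
from m import *
o=manip.observe();print(o["clock"],o["position"],o["tcp_rot"],o["contact_force"],o["finger_gap"],o["qpos"])
go(543,-153,24,-19.2)
```

```text
2.4 [ 0.54233334 -0.15487851  0.13973155] [ 8.16051536e-01  5.77978604e-01 -6.54052041e-04  4.42212068e-04] [-0.12996774 -0.08345664 -0.79002291] 0.09287346555141075 [ 0.37843421  0.5796532  -0.21698941  1.76895063  0.16555339  0.81094718
 -0.25687672]
row xyz [0.0022 0.     0.1157] ax [-0.    0.09 -0.18] rows>= 2.3
```

Descend and grip.

Request:
play_rows:
  deltas:
    - {"x":0.001,"y":0,"z":0.05,"ax":0,"ay":0,"az":0,"gripper":0}
    - {"x":0.001,"y":0,"z":0.085,"ax":0,"ay":0,"az":0,"gripper":0}
    - {"x":0.001,"y":0,"z":0.105,"ax":0,"ay":0,"az":0,"gripper":0}
    - {"x":0.001,"y":0,"z":0.116,"ax":0,"ay":0,"az":0,"gripper":0}
    - {"x":0.001,"y":0,"z":0.116,"ax":0,"ay":0,"az":0,"gripper":0}
    - {"x":0.001,"y":0,"z":0.116,"ax":0,"ay":0,"az":0,"gripper":255}
    - {"x":0.001,"y":0,"z":0.116,"ax":0,"ay":0,"az":0,"gripper":255}
    - {"x":0.001,"y":0,"z":0.116,"ax":0,"ay":0,"az":0,"gripper":255}
    - {"x":0.001,"y":0,"z":0.116,"ax":0,"ay":0,"az":0,"gripper":255}
    - {"x":0.001,"y":0,"z":0.116,"ax":0,"ay":0,"az":0,"gripper":255}
    - {"x":0.001,"y":0,"z":0.116,"ax":0,"ay":0,"az":0,"gripper":255}
    - {"x":0.001,"y":0,"z":0.116,"ax":0,"ay":0,"az":0,"gripper":255}
    - {"x":0.001,"y":0,"z":0.116,"ax":0,"ay":0,"az":0,"gripper":255}
  newtons: 12

```text
clock: 3.7
position: [0.5431, -0.152, 0.0236]
tcp_rot: [0.815, 0.579, -0.0, -0.0]
contact_force: [1.3, 0.2, 0.1]
finger_gap: 0.034
```

Run:
```python
from m import *
o=manip.observe();print(o["clock"],o["position"],o["contact_force"],o["finger_gap"])
go(442,-371.5,100,-9.7)
```

```text
3.7 [ 0.5430818  -0.15196778  0.02364877] [1.26331345 0.16760822 0.09121462] 0.03403032947952994
row xyz [-0.2406 -0.0231 -0.0763] ax [-0.03 -0.   -9.55] rows>= 5.1
```

Request:
play_rows:
  deltas:
    - {"x":0,"y":0,"z":-0.02,"ax":0,"ay":0,"az":0,"gripper":255}
    - {"x":0,"y":0,"z":-0.05,"ax":0,"ay":0,"az":0,"gripper":255}
    - {"x":0,"y":0,"z":-0.08,"ax":0,"ay":0,"az":0,"gripper":255}
    - {"x":-0.03,"y":-0.003,"z":-0.08,"ax":0,"ay":0,"az":-1,"gripper":255}
    - {"x":-0.07,"y":-0.007,"z":-0.08,"ax":0,"ay":0,"az":-3,"gripper":255}
    - {"x":-0.11,"y":-0.011,"z":-0.08,"ax":0,"ay":0,"az":-5,"gripper":255}
    - {"x":-0.15,"y":-0.015,"z":-0.08,"ax":0,"ay":0,"az":-7,"gripper":255}
    - {"x":-0.19,"y":-0.019,"z":-0.08,"ax":0,"ay":0,"az":-9.5,"gripper":255}
    - {"x":-0.22,"y":-0.022,"z":-0.08,"ax":0,"ay":0,"az":-9.5,"gripper":255}
    - {"x":-0.241,"y":-0.023,"z":-0.08,"ax":0,"ay":0,"az":-9.5,"gripper":255}
    - {"x":-0.241,"y":-0.023,"z":-0.08,"ax":0,"ay":0,"az":-9.5,"gripper":255}
    - {"x":-0.241,"y":-0.023,"z":-0.08,"ax":0,"ay":0,"az":-9.5,"gripper":255}
    - {"x":-0.241,"y":-0.023,"z":-0.08,"ax":0,"ay":0,"az":-9.5,"gripper":255}

```text
clock: 5.0
position: [0.4433, -0.3696, 0.1036]
tcp_rot: [0.764, 0.646, 0.001, -0.0]
contact_force: [1.0, -1.0, -0.7]
finger_gap: 0.0342
```

Run:
```python
from m import *
o=manip.observe();print(o["clock"],o["position"],o["contact_force"],o["finger_gap"])
go(442,-371.5,29.5,-9.7)
```

```text
5.0 [ 0.44334482 -0.36956791  0.10363217] [ 1.01035005 -0.96432357 -0.69946433] 0.034226170594003916
row xyz [-0.0023 -0.001   0.0741] ax [ 0.02 -0.11  0.13] rows>= 1.5
```

Request:
play_rows:
  deltas:
    - {"x":-0.001,"y":-0.001,"z":0.03,"ax":0,"ay":0,"az":0,"gripper":255}
    - {"x":-0.001,"y":-0.001,"z":0.055,"ax":0,"ay":0,"az":0,"gripper":255}
    - {"x":-0.001,"y":-0.001,"z":0.068,"ax":0,"ay":0,"az":0,"gripper":255}
    - {"x":-0.001,"y":-0.001,"z":0.0745,"ax":0,"ay":0,"az":0,"gripper":255}
    - {"x":-0.001,"y":-0.001,"z":0.0745,"ax":0,"ay":0,"az":0,"gripper":255}
    - {"x":-0.001,"y":-0.001,"z":0.0745,"ax":0,"ay":0,"az":0,"gripper":255}
    - {"x":-0.001,"y":-0.001,"z":0.0745,"ax":0,"ay":0,"az":0,"gripper":90}
    - {"x":-0.001,"y":-0.001,"z":0.0745,"ax":0,"ay":0,"az":0,"gripper":90}
    - {"x":-0.001,"y":-0.001,"z":0.0745,"ax":0,"ay":0,"az":0,"gripper":90}
    - {"x":-0.001,"y":-0.001,"z":0.0745,"ax":0,"ay":0,"az":0,"gripper":90}
    - {"x":-0.001,"y":-0.001,"z":0.04,"ax":0,"ay":0,"az":0,"gripper":90}
    - {"x":-0.001,"y":-0.001,"z":-0.01,"ax":0,"ay":0,"az":0,"gripper":90}
    - {"x":-0.001,"y":-0.001,"z":-0.03,"ax":0,"ay":0,"az":0,"gripper":90}

```text
clock: 6.3
position: [0.443, -0.374, 0.1378]
tcp_rot: [0.765, 0.644, 0.001, 0.003]
contact_force: [1.0, -0.4, -0.5]
finger_gap: 0.0601
```

Run:
```python
from m import *
im,d=manip.snapshot("side"); cv2.imwrite("pics/side1.png",im); V=cloud("side",d)
P=sel(V,(.442,-.371),.05,.035,.06);print("box",len(P),rect(P),np.percentile(P[:,2],98))
o=manip.observe();print(o["clock"],o["position"])
go(567,-8,90,18)
```

```text
box 397 [np.float64(444.3), np.float64(-374.2), np.float64(51.9), np.float64(36.7), np.float64(80.2)] 0.05004557634703734
6.35 [ 0.44397677 -0.37474503  0.13989897]
row xyz [0.3825 0.0586 0.0486] ax [  0.47   0.41 -27.76] rows>= 7.8
```

Depth puts the box upright in the tray, centred, with its top at about 49 mm. Next is the knob.

Request:
play_rows:
  deltas:
    - {"x":0.382,"y":0.058,"z":0.049,"ax":0.4,"ay":0.4,"az":-27.8,"gripper":90}
    - {"x":0.382,"y":0.058,"z":0.049,"ax":0.4,"ay":0.4,"az":-27.8,"gripper":90}
    - {"x":0.382,"y":0.058,"z":0.049,"ax":0.4,"ay":0.4,"az":-27.8,"gripper":90}
    - {"x":0.382,"y":0.058,"z":0.049,"ax":0.4,"ay":0.4,"az":-27.8,"gripper":90}
    - {"x":0.382,"y":0.058,"z":0.049,"ax":0.4,"ay":0.4,"az":-27.8,"gripper":90}
    - {"x":0.382,"y":0.058,"z":0.049,"ax":0.4,"ay":0.4,"az":-27.8,"gripper":90}
    - {"x":0.382,"y":0.058,"z":0.049,"ax":0.4,"ay":0.4,"az":-27.8,"gripper":90}
    - {"x":0.382,"y":0.058,"z":0.049,"ax":0.4,"ay":0.4,"az":-27.8,"gripper":90}
    - {"x":0.382,"y":0.058,"z":0.049,"ax":0.4,"ay":0.4,"az":-27.8,"gripper":90}
    - {"x":0.382,"y":0.058,"z":0.049,"ax":0.4,"ay":0.4,"az":-27.8,"gripper":90}
    - {"x":0.382,"y":0.058,"z":0.049,"ax":0.4,"ay":0.4,"az":-27.8,"gripper":90}
    - {"x":0.382,"y":0.058,"z":0.049,"ax":0.4,"ay":0.4,"az":-27.8,"gripper":90}

```text
clock: 7.55
position: [0.5624, -0.0085, 0.0846]
tcp_rot: [0.589, 0.808, -0.0, -0.005]
contact_force: [0.3, -0.1, 0.3]
finger_gap: 0.0604
```

```bash
cat >> m.py <<'E'
G=np.array([542.5,-149.]);_a=np.radians(2.5);XG=np.array([np.sin(_a),-np.cos(_a)]);YG=np.array([np.cos(_a),np.sin(_a)])
def gw(x,y): return G+x*XG+y*YG
def knob(q): return gw(-55-100*np.sin(q),85-100*np.cos(q))
E
python3 - <<'E'
from m import *
o=manip.observe();print(o["clock"],o["position"])
go(567,-8,24,18)
for q in(1.0,1.02,1.05,1.15,1.25,1.35,1.45,1.55,1.62): print(q,knob(q)); go(*knob(q),24,18)
E
```

```text
7.55 [ 0.56242671 -0.00853694  0.0845764 ]
row xyz [-0.0013  0.0049  0.0605] ax [-0.34 -0.42 -0.15] rows>= 1.2
1.0 [567.37078187  -8.63445636]
row xyz [-0.002   0.005   0.0605] ax [-0.34 -0.42 -0.15] rows>= 1.2
1.02 [569.01640726  -7.49788971]
row xyz [-0.0015  0.007   0.0605] ax [-0.34 -0.42 -0.15] rows>= 1.2
1.05 [571.52663851  -5.85531123]
row xyz [-0.0007  0.0098  0.0605] ax [-0.34 -0.42 -0.15] rows>= 1.2
1.15 [580.22874701  -0.93697795]
row xyz [0.0013 0.0196 0.0605] ax [-0.34 -0.42 -0.15] rows>= 1.3
1.25 [589.37839522   3.08802291]
row xyz [0.0024 0.0296 0.0604] ax [-0.34 -0.42 -0.15] rows>= 1.3
1.35 [598.88416289   6.1794749 ]
row xyz [0.0024 0.0396 0.0604] ax [-0.34 -0.42 -0.15] rows>= 1.4
1.45 [608.65107154   8.30648924]
row xyz [0.0014 0.0495 0.0603] ax [-0.34 -0.42 -0.15] rows>= 1.6
1.55 [618.58153343   9.44781351]
row xyz [-0.0005  0.0593  0.0602] ax [-0.34 -0.42 -0.15] rows>= 1.7
1.62 [625.57707384   9.65374863]
row xyz [-0.0025  0.066   0.0602] ax [-0.34 -0.42 -0.15] rows>= 1.8
```

Request:
play_rows:
  deltas:
    - {"x":-0.0015,"y":0.005,"z":0.03,"ax":0,"ay":0,"az":0,"gripper":90}
    - {"x":-0.0015,"y":0.005,"z":0.05,"ax":0,"ay":0,"az":0,"gripper":90}
    - {"x":-0.0015,"y":0.005,"z":0.0595,"ax":0,"ay":0,"az":0,"gripper":90}
    - {"x":-0.0015,"y":0.005,"z":0.0595,"ax":0,"ay":0,"az":0,"gripper":90}
    - {"x":-0.0015,"y":0.005,"z":0.0595,"ax":0,"ay":0,"az":0,"gripper":255}
    - {"x":-0.0015,"y":0.005,"z":0.0595,"ax":0,"ay":0,"az":0,"gripper":255}
    - {"x":-0.0015,"y":0.005,"z":0.0595,"ax":0,"ay":0,"az":0,"gripper":255}
    - {"x":-0.0015,"y":0.005,"z":0.0595,"ax":0,"ay":0,"az":0,"gripper":255}
    - {"x":-0.0015,"y":0.005,"z":0.0595,"ax":0,"ay":0,"az":0,"gripper":255}
    - {"x":-0.0015,"y":0.005,"z":0.0595,"ax":0,"ay":0,"az":0,"gripper":255}
  newtons: 10

```text
clock: 8.55
position: [0.5673, -0.0056, 0.0253]
tcp_rot: [0.587, 0.809, 0.0, -0.005]
contact_force: [-0.5, 0.4, 1.7]
finger_gap: 0.0176
```

Run:
```python
from m import *
o=manip.observe();print(o["clock"],o["position"],o["contact_force"],o["finger_gap"])
for q in(1.1,1.2,1.3,1.4,1.5,1.57,1.63): go(*knob(q),24,18)
```

```text
8.55 [ 0.56734769 -0.00558926  0.02530087] [-0.4928461   0.43206343  1.70081977] 0.01757692678650702
row xyz [-0.0004  0.0088  0.0012] ax [-0.31 -0.49  0.04] rows>= 0.2
row xyz [0.001  0.0187 0.0012] ax [-0.31 -0.49  0.04] rows>= 0.4
row xyz [0.0015 0.0286 0.0012] ax [-0.31 -0.49  0.04] rows>= 0.6
row xyz [0.001  0.0386 0.0011] ax [-0.31 -0.49  0.04] rows>= 0.8
row xyz [-0.0005  0.0485  0.001 ] ax [-0.31 -0.49  0.04] rows>= 1.0
row xyz [-0.0021  0.0553  0.001 ] ax [-0.31 -0.49  0.04] rows>= 1.1
row xyz [-0.0039  0.061   0.0009] ax [-0.31 -0.49  0.04] rows>= 1.2
```

Knob pinched at 17.6 mm. Swing it along the arc.

Request:
play_rows:
  deltas:
    - {"x":0,"y":0.009,"z":0,"ax":0,"ay":0,"az":0,"gripper":255}
    - {"x":0.001,"y":0.019,"z":0,"ax":0,"ay":0,"az":0,"gripper":255}
    - {"x":0.0015,"y":0.0285,"z":0,"ax":0,"ay":0,"az":0,"gripper":255}
    - {"x":0.001,"y":0.0385,"z":0,"ax":0,"ay":0,"az":0,"gripper":255}
    - {"x":-0.0005,"y":0.0485,"z":0,"ax":0,"ay":0,"az":0,"gripper":255}
    - {"x":-0.002,"y":0.055,"z":0,"ax":0,"ay":0,"az":0,"gripper":255}
    - {"x":-0.004,"y":0.061,"z":0,"ax":0,"ay":0,"az":0,"gripper":255}
    - {"x":-0.004,"y":0.061,"z":0,"ax":0,"ay":0,"az":0,"gripper":255}
    - {"x":-0.004,"y":0.061,"z":0,"ax":0,"ay":0,"az":0,"gripper":255}
    - {"x":-0.004,"y":0.061,"z":0,"ax":0,"ay":0,"az":0,"gripper":255}

```text
clock: 9.55
position: [0.6275, 0.0097, 0.0248]
tcp_rot: [0.587, 0.809, 0.001, -0.004]
contact_force: [1.4, 2.8, -1.2]
finger_gap: 0.0178
```

Run:
```python
from m import *
o=manip.observe();print(o["clock"],o["position"],o["contact_force"],o["finger_gap"])
p=o["position"][:2]*1000-gw(-55,85);print("r",np.hypot(*p),"q",np.arctan2(-p@XG,-p@YG))
```

```text
9.55 [0.62747054 0.00965575 0.02481862] [ 1.42741196  2.82950076 -1.15151842] 0.01783282078310234
r 100.03047075241854 q 1.6389295911702881
```

Request:
play_rows:
  deltas:
    - {"x":-0.004,"y":0.061,"z":0,"ax":0,"ay":0,"az":0,"gripper":90}
    - {"x":-0.004,"y":0.061,"z":0,"ax":0,"ay":0,"az":0,"gripper":90}
    - {"x":-0.004,"y":0.061,"z":0,"ax":0,"ay":0,"az":0,"gripper":90}
    - {"x":-0.004,"y":0.061,"z":-0.03,"ax":0,"ay":0,"az":0,"gripper":90}
    - {"x":-0.004,"y":0.061,"z":-0.07,"ax":0,"ay":0,"az":0,"gripper":90}
    - {"x":-0.004,"y":0.061,"z":-0.085,"ax":0,"ay":0,"az":0,"gripper":118}
    - {"x":-0.004,"y":0.061,"z":-0.085,"ax":0,"ay":0,"az":0,"gripper":118}
    - {"x":-0.004,"y":0.061,"z":-0.085,"ax":0,"ay":0,"az":0,"gripper":118}

```text
clock: 10.35
position: [0.6867, 0.0233, 0.1092]
tcp_rot: [0.588, 0.809, 0.0, -0.005]
contact_force: [0.3, -0.1, -0.5]
finger_gap: 0.0503
```

Run:
```python
from m import *
W=cloud("top",manip.snapshot("top")[1])
P=sel(W,(.625,.01),.03,.044,.056); print("knob",rect(P) if len(P)>3 else len(P))
o=manip.observe();print(o["clock"],o["position"],o["contact_force"],o["finger_gap"])
go(531,180,110,2.2)
```

```text
knob 0
10.4 [0.68602622 0.02342634 0.10823421] [-0.96535227  0.28671734  0.1075407 ] 0.05026744252030913
row xyz [ 0.1969 -0.0989  0.0005] ax [-0.46 -0.4  15.84] rows>= 4.4
```

I reused the old offsets by mistake, so that call carried the tool 60 mm too far before it lifted. I'll check what it disturbed.

Run:
```python
from m import *
im,d=manip.snapshot("side"); a=cv2.imread("pics/side0.png")
c=np.vstack([a[140:320,230:480],im[140:320,230:480]]); cv2.imwrite("pics/cmp.png",cv2.resize(c,None,fx=1.65,fy=1.65,interpolation=cv2.INTER_CUBIC))
for l in("catch_knob","graver","burstand","shoe"): print(l,[(np.round(world("side",r["position"]),3).tolist(),round(r["p"],2)) for r in manip.place_of("side",l)])
```

```text
catch_knob [([0.638, 0.011, 0.033], 0.65)]
graver [([0.671, 0.115, -0.001], 0.8)]
burstand [([0.676, -0.159, 0.002], 0.74)]
shoe [([0.533, 0.099, 0.001], 0.67)]
```

View pics/cmp.png

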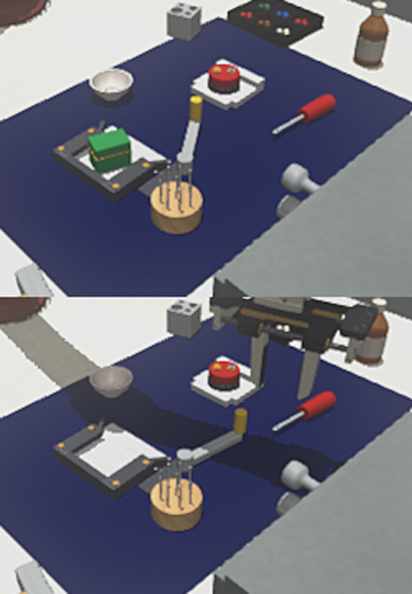

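The comparison shows the catch at its open stop, with the knob at about (0.638, 0.011). The graver tip at (274,133) and the bur stand at (176,210) are unmoved, and so is the shoe. I'll carry on behind the shoe.

Request:
play_rows:
  deltas:
    - {"x":0.197,"y":-0.099,"z":0,"ax":-0.4,"ay":-0.4,"az":15.8,"gripper":118}
    - {"x":0.197,"y":-0.099,"z":0,"ax":-0.4,"ay":-0.4,"az":15.8,"gripper":118}
    - {"x":0.197,"y":-0.099,"z":0,"ax":-0.4,"ay":-0.4,"az":15.8,"gripper":118}
    - {"x":0.197,"y":-0.099,"z":0,"ax":-0.4,"ay":-0.4,"az":15.8,"gripper":118}
    - {"x":0.197,"y":-0.099,"z":0,"ax":-0.4,"ay":-0.4,"az":15.8,"gripper":118}
    - {"x":0.197,"y":-0.099,"z":0,"ax":-0.4,"ay":-0.4,"az":15.8,"gripper":118}
    - {"x":0.197,"y":-0.099,"z":0,"ax":-0.4,"ay":-0.4,"az":15.8,"gripper":118}
    - {"x":0.197,"y":-0.099,"z":0,"ax":-0.4,"ay":-0.4,"az":15.8,"gripper":118}
    - {"x":0.197,"y":-0.099,"z":0,"ax":-0.4,"ay":-0.4,"az":15.8,"gripper":118}

```text
clock: 11.55
position: [0.5329, 0.1787, 0.1113]
tcp_rot: [0.694, 0.72, 0.0, 0.0]
contact_force: [-0.0, -0.3, 0.7]
finger_gap: 0.0498
```

Run:
```python
from m import *
o=manip.observe();print(o["clock"],o["position"],o["contact_force"],o["finger_gap"])
go(531,178,10,2.2)
```

```text
11.55 [0.53288642 0.17870109 0.11128849] [-0.02364035 -0.30950491  0.70883399] 0.04978118431391448
row xyz [-0.0006 -0.002   0.1013] ax [ 0.07  0.01 -0.16] rows>= 2.0
```

Request:
play_rows:
  deltas:
    - {"x":0,"y":-0.001,"z":0.04,"ax":0,"ay":0,"az":0,"gripper":118}
    - {"x":0,"y":-0.001,"z":0.08,"ax":0,"ay":0,"az":0,"gripper":118}
    - {"x":0,"y":-0.001,"z":0.101,"ax":0,"ay":0,"az":0,"gripper":118}
    - {"x":0,"y":-0.001,"z":0.101,"ax":0,"ay":0,"az":0,"gripper":118}
    - {"x":-0.01,"y":-0.001,"z":0.101,"ax":0,"ay":0,"az":0,"gripper":118}
    - {"x":-0.016,"y":-0.001,"z":0.101,"ax":0,"ay":0,"az":0,"gripper":118}
    - {"x":-0.021,"y":-0.001,"z":0.101,"ax":0,"ay":0,"az":0,"gripper":118}
    - {"x":-0.026,"y":-0.001,"z":0.101,"ax":0,"ay":0,"az":0,"gripper":118}
    - {"x":-0.031,"y":-0.001,"z":0.101,"ax":0,"ay":0,"az":0,"gripper":118}
    - {"x":-0.036,"y":-0.001,"z":0.101,"ax":0,"ay":0,"az":0,"gripper":118}
    - {"x":-0.036,"y":-0.001,"z":0.101,"ax":0,"ay":0,"az":0,"gripper":118}

```text
clock: 12.65
position: [0.5328, 0.1451, 0.0112]
tcp_rot: [0.693, 0.721, 0.002, 0.0]
contact_force: [-0.2, 2.9, 2.8]
finger_gap: 0.0502
```

```bash
cat >> m.py <<'E'
def shoe():
    V=cloud("side",manip.snapshot("side")[1]); o=manip.observe(); y=o["position"][1]
    c=o["position"][:2]+[0,-.055]
    P=sel(V,c,.075,.032,.043); P=P[P[:,1]<y-.018]
    if len(P)>10: print("pad",len(P),rect(P))
    Q=sel(V,c,.075,.008,.027); Q=Q[Q[:,1]<y-.009]; print("shoe",len(Q),rect(Q))
    print("place",[(np.round(world("side",r["position"]),4).tolist(),round(r["p"],2)) for l in("shoe","pad") for r in manip.place_of("side",l)])
    print(o["clock"],o["position"],o["contact_force"],o["finger_gap"])
E
python3 - <<'E'
from m import *
shoe()
go(*gw(-44-30,0),10,2.5)
E
```

```text
pad 179 [np.float64(535.3), np.float64(82.3), np.float64(48.4), np.float64(47.6), np.float64(1.8)]
shoe 517 [np.float64(533.2), np.float64(90.6), np.float64(90.3), np.float64(92.3), np.float64(2.1)]
place [([0.5439, -0.19, 0.0069], 0.56), ([0.5347, 0.0885, 0.0013], 0.55), ([0.5327, 0.0823, 0.0143], 0.68)]
12.7 [0.5327607  0.14508126 0.01105709] [0.72777289 1.44487845 1.38011953] 0.049887724912329436
row xyz [-0.2202 -0.002   0.0005] ax [ 0.11 -0.07 -0.23] rows>= 4.4
```

Request:
play_rows:
  deltas:
    - {"x":-0.006,"y":0,"z":0,"ax":0,"ay":0,"az":0,"gripper":118}
    - {"x":-0.015,"y":0,"z":0,"ax":0,"ay":0,"az":0,"gripper":118}
    - {"x":-0.025,"y":0,"z":0,"ax":0,"ay":0,"az":0,"gripper":118}
    - {"x":-0.035,"y":-0.0005,"z":0,"ax":0,"ay":0,"az":0,"gripper":118}
    - {"x":-0.045,"y":-0.0005,"z":0,"ax":0,"ay":0,"az":0,"gripper":118}
    - {"x":-0.055,"y":-0.0005,"z":0,"ax":0,"ay":0,"az":0,"gripper":118}
    - {"x":-0.065,"y":-0.001,"z":0,"ax":0,"ay":0,"az":0,"gripper":118}
    - {"x":-0.075,"y":-0.001,"z":0,"ax":0,"ay":0,"az":0,"gripper":118}
    - {"x":-0.085,"y":-0.001,"z":0,"ax":0,"ay":0,"az":0,"gripper":118}
    - {"x":-0.095,"y":-0.0015,"z":0,"ax":0,"ay":0,"az":0,"gripper":118}
    - {"x":-0.105,"y":-0.0015,"z":0,"ax":0,"ay":0,"az":0,"gripper":118}
    - {"x":-0.115,"y":-0.0015,"z":0,"ax":0,"ay":0,"az":0,"gripper":118}
    - {"x":-0.125,"y":-0.002,"z":0,"ax":0,"ay":0,"az":0,"gripper":118}
    - {"x":-0.135,"y":-0.002,"z":0,"ax":0,"ay":0,"az":0,"gripper":118}
    - {"x":-0.143,"y":-0.002,"z":0,"ax":0,"ay":0,"az":0,"gripper":118}
    - {"x":-0.149,"y":-0.002,"z":0,"ax":0,"ay":0,"az":0,"gripper":118}
    - {"x":-0.153,"y":-0.002,"z":0,"ax":0,"ay":0,"az":0,"gripper":118}
    - {"x":-0.155,"y":-0.002,"z":0,"ax":0,"ay":0,"az":0,"gripper":118}
    - {"x":-0.155,"y":-0.002,"z":0,"ax":0,"ay":0,"az":0,"gripper":118}

```text
clock: 14.7
position: [0.5358, -0.0109, 0.0103]
tcp_rot: [0.693, 0.721, 0.0, 0.0]
contact_force: [0.3, 1.5, 1.4]
finger_gap: 0.0499
```

Run:
```python
from m import *
shoe()
o=manip.observe(); p=o["position"][:2]*1000-G; print("TCP guide xy",p@XG,p@YG)
c=cv2.imread
im,_=manip.snapshot("side"); cv2.imwrite("pics/s3.png",cv2.resize(im[170:300,230:420],None,fx=4,fy=4,interpolation=cv2.INTER_CUBIC))
go(*gw(-57,0),10,2.5)
```

```text
pad 238 [np.float64(537.6), np.float64(-72.6), np.float64(49.1), np.float64(48.8), np.float64(83.0)]
shoe 688 [np.float64(529.7), np.float64(-75.9), np.float64(104.3), np.float64(111.6), np.float64(0.4)]
place [([0.5405, -0.0674, -0.0001], 0.81), ([0.4463, 0.3406, -0.0002], 0.21), ([0.539, -0.0701, 0.0129], 0.87)]
14.75 [ 0.53582205 -0.01093498  0.01025492] [-0.25373626  2.4125534   0.86234659] 0.050010706193284925
TCP guide xy -138.2501053979757 -0.6145202240400893
row xyz [-0.0812  0.001   0.0003] ax [-0.01  0.02 -0.27] rows>= 1.6
```

View pics/s3.png

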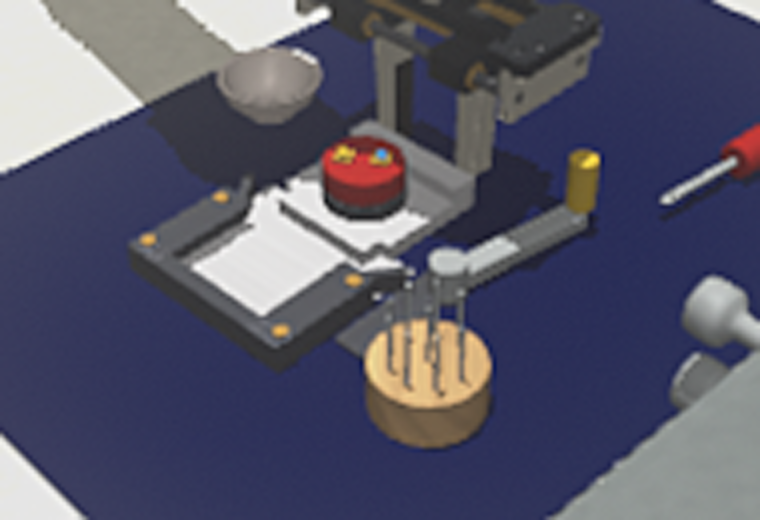

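The shoe is square at the mouth (its nose edge is near (330,230) in the crop), about 1.5 mm off the axis. I'll push on slowly.

Request:
play_rows:
  deltas:
    - {"x":-0.004,"y":0,"z":0,"ax":0,"ay":0,"az":0,"gripper":118}
    - {"x":-0.009,"y":0,"z":0,"ax":0,"ay":0,"az":0,"gripper":118}
    - {"x":-0.014,"y":0.001,"z":0,"ax":0,"ay":0,"az":0,"gripper":118}
    - {"x":-0.019,"y":0.001,"z":0,"ax":0,"ay":0,"az":0,"gripper":118}
    - {"x":-0.024,"y":0.001,"z":0,"ax":0,"ay":0,"az":0,"gripper":118}
    - {"x":-0.029,"y":0.001,"z":0,"ax":0,"ay":0,"az":0,"gripper":118}
    - {"x":-0.034,"y":0.001,"z":0,"ax":0,"ay":0,"az":0,"gripper":118}
    - {"x":-0.039,"y":0.001,"z":0,"ax":0,"ay":0,"az":0,"gripper":118}
    - {"x":-0.044,"y":0.001,"z":0,"ax":0,"ay":0,"az":0,"gripper":118}
    - {"x":-0.044,"y":0.001,"z":0,"ax":0,"ay":0,"az":0,"gripper":118}

```text
clock: 15.9
position: [0.5388, -0.056, 0.0104]
tcp_rot: [0.694, 0.72, -0.0, 0.0]
contact_force: [-0.1, 0.1, -0.5]
finger_gap: 0.0497
```

Request:
play_rows:
  deltas:
    - {"x":-0.005,"y":0,"z":0,"ax":0,"ay":0,"az":0,"gripper":118}
    - {"x":-0.01,"y":0,"z":0,"ax":0,"ay":0,"az":0,"gripper":118}
    - {"x":-0.015,"y":0,"z":0,"ax":0,"ay":0,"az":0,"gripper":118}
    - {"x":-0.02,"y":0,"z":0,"ax":0,"ay":0,"az":0,"gripper":118}
    - {"x":-0.024,"y":0,"z":0,"ax":0,"ay":0,"az":0,"gripper":118}
    - {"x":-0.028,"y":0,"z":0,"ax":0,"ay":0,"az":0,"gripper":118}
    - {"x":-0.031,"y":0,"z":0,"ax":0,"ay":0,"az":0,"gripper":118}
    - {"x":-0.033,"y":0,"z":0,"ax":0,"ay":0,"az":0,"gripper":118}
    - {"x":-0.033,"y":0,"z":0,"ax":0,"ay":0,"az":0,"gripper":118}

```text
clock: 16.8
position: [0.5403, -0.0876, 0.0105]
tcp_rot: [0.693, 0.721, 0.001, 0.0]
contact_force: [0.3, 2.0, 0.3]
finger_gap: 0.05
```

Run:
```python
from m import *
shoe()
o=manip.observe(); p=o["position"][:2]*1000-G; print("TCP guide xy",p@XG,p@YG)
```

```text
pad 269 [np.float64(542.2), np.float64(-150.0), np.float64(49.4), np.float64(49.2), np.float64(8.6)]
shoe 1386 [np.float64(542.0), np.float64(-151.2), np.float64(128.0), np.float64(110.1), np.float64(1.2)]
place [([0.5397, -0.1446, -0.0], 0.69), ([0.5408, -0.15, 0.0134], 0.95), ([0.6239, -0.0903, 0.0088], 0.2)]
16.85 [ 0.5402038  -0.08764904  0.0104769 ] [-0.57125583  2.22329528  0.68129158] 0.049966009092068
TCP guide xy -61.40700238029785 0.43066713939602863
```

Pad centre is at x_g ≈ +1, so there are about 5 mm to go to +6. I'll press on in small steps until the force rises.

Request:
play_rows:
  deltas:
    - {"x":-0.002,"y":0,"z":0,"ax":0,"ay":0,"az":0,"gripper":118}
    - {"x":-0.004,"y":0,"z":0,"ax":0,"ay":0,"az":0,"gripper":118}
    - {"x":-0.005,"y":0,"z":0,"ax":0,"ay":0,"az":0,"gripper":118}
    - {"x":-0.006,"y":0,"z":0,"ax":0,"ay":0,"az":0,"gripper":118}
    - {"x":-0.006,"y":0,"z":0,"ax":0,"ay":0,"az":0,"gripper":118}

```text
clock: 17.45
position: [0.5405, -0.0931, 0.0105]
tcp_rot: [0.693, 0.721, 0.001, 0.0]
contact_force: [-0.6, 2.8, 2.5]
finger_gap: 0.0498
```

Request:
play_rows:
  deltas:
    - {"x":-0.001,"y":0,"z":0,"ax":0,"ay":0,"az":0,"gripper":118}
    - {"x":-0.001,"y":0,"z":0,"ax":0,"ay":0,"az":0,"gripper":118}

```text
clock: 17.65
position: [0.5405, -0.0933, 0.0105]
tcp_rot: [0.693, 0.721, 0.001, -0.0]
contact_force: [-0.3, 4.9, 2.0]
finger_gap: 0.05
```

Request:
play_rows:
  deltas:
    - {"x":-0.001,"y":0,"z":0,"ax":0,"ay":0,"az":0,"gripper":118}
    - {"x":-0.001,"y":0,"z":0,"ax":0,"ay":0,"az":0,"gripper":118}

```text
clock: 17.85
position: [0.5405, -0.0934, 0.0105]
tcp_rot: [0.693, 0.721, 0.001, -0.001]
contact_force: [-1.1, 6.6, 2.4]
finger_gap: 0.0499
```

Request:
play_rows:
  deltas:
    - {"x":-0.002,"y":0,"z":0,"ax":0,"ay":0,"az":0,"gripper":118}
    - {"x":-0.004,"y":0,"z":0,"ax":0,"ay":0,"az":0,"gripper":118}
    - {"x":-0.004,"y":0,"z":0,"ax":0,"ay":0,"az":0,"gripper":118}

```text
clock: 18.15
position: [0.5402, -0.0935, 0.0105]
tcp_rot: [0.692, 0.722, 0.003, -0.003]
contact_force: [-2.8, 11.1, 3.8]
finger_gap: 0.0499
```

Run:
```python
from m import *
shoe()
```

```text
pad 267 [np.float64(543.7), np.float64(-156.4), np.float64(48.1), np.float64(48.0), np.float64(45.2)]
shoe 1369 [np.float64(541.6), np.float64(-154.1), np.float64(130.1), np.float64(103.7), np.float64(3.1)]
place [([0.5436, -0.1536, 0.0025], 0.89), ([0.5402, -0.1571, 0.0127], 0.93)]
18.2 [ 0.54024942 -0.09354017  0.01052891] [-2.2707603  11.19081883  3.94554873] 0.05017840052951888
```

Home: it stalled at the predicted depth with the force rising to 11 N. Back off and lift.

Request:
play_rows:
  deltas:
    - {"x":0.01,"y":0,"z":0,"ax":0,"ay":0,"az":0,"gripper":118}
    - {"x":0.03,"y":0,"z":0,"ax":0,"ay":0,"az":0,"gripper":118}
    - {"x":0.06,"y":0,"z":0,"ax":0,"ay":0,"az":0,"gripper":118}
    - {"x":0.06,"y":0,"z":-0.04,"ax":0,"ay":0,"az":0,"gripper":90}
    - {"x":0.06,"y":0,"z":-0.08,"ax":0,"ay":0,"az":0,"gripper":90}
    - {"x":0.06,"y":0,"z":-0.08,"ax":0,"ay":0,"az":0,"gripper":90}
    - {"x":0.06,"y":0,"z":-0.08,"ax":0,"ay":0,"az":0,"gripper":90}

```text
clock: 19.0
position: [0.5385, -0.0416, 0.0909]
tcp_rot: [0.694, 0.72, -0.0, 0.001]
contact_force: [-0.6, -0.9, -0.0]
finger_gap: 0.0601
```

Run:
```python
from m import *
V=cloud("side",manip.snapshot("side")[1])
P=sel(V,(.638,.01),.025,.04,.06); print("knob",len(P),rect(P) if len(P)>3 else "", knob(1.75))
P=sel(V,(.541,-.155),.06,.032,.055); print("pad",rect(P))
o=manip.observe();print(o["clock"],o["position"])
k=knob(1.75); go(*k,90,-5)
```

```text
knob 52 [np.float64(637.2), np.float64(8.2), np.float64(16.1), np.float64(15.4), np.float64(45.6)] [638.5355866    8.73773952]
pad [np.float64(542.3), np.float64(-155.0), np.float64(49.0), np.float64(48.7), np.float64(75.6)]
19.05 [ 0.53752792 -0.0413115   0.08991487]
row xyz [ 0.0463  0.1028 -0.0002] ax [-0.03  0.09  7.13] rows>= 2.3
```

Request:
play_rows:
  deltas:
    - {"x":0.02,"y":0.045,"z":0,"ax":0,"ay":0,"az":0,"gripper":90}
    - {"x":0.036,"y":0.08,"z":0,"ax":0,"ay":0,"az":0,"gripper":90}
    - {"x":0.046,"y":0.1025,"z":0,"ax":0,"ay":0,"az":0,"gripper":90}
    - {"x":0.046,"y":0.1025,"z":0,"ax":0,"ay":0,"az":0,"gripper":90}
    - {"x":0.046,"y":0.1025,"z":0,"ax":0,"ay":0,"az":0,"gripper":90}

```text
clock: 19.55
position: [0.6371, 0.0096, 0.0884]
tcp_rot: [0.693, 0.721, -0.002, -0.001]
contact_force: [0.4, -0.6, -0.2]
finger_gap: 0.0604
```

Run:
```python
from m import *
o=manip.observe();print(o["clock"],o["position"])
go(*knob(1.75),28,2.5)
```

```text
19.55 [0.63714532 0.00960141 0.08836632]
row xyz [-0.0009  0.0016  0.0604] ax [-0.23  0.05 -0.27] rows>= 1.2
```

Request:
play_rows:
  deltas:
    - {"x":-0.001,"y":0.001,"z":0.03,"ax":0,"ay":0,"az":0,"gripper":90}
    - {"x":-0.001,"y":0.001,"z":0.05,"ax":0,"ay":0,"az":0,"gripper":90}
    - {"x":-0.001,"y":0.001,"z":0.06,"ax":0,"ay":0,"az":0,"gripper":90}
    - {"x":-0.001,"y":0.001,"z":0.06,"ax":0,"ay":0,"az":0,"gripper":90}
    - {"x":-0.001,"y":0.001,"z":0.06,"ax":0,"ay":0,"az":0,"gripper":255}
    - {"x":-0.001,"y":0.001,"z":0.06,"ax":0,"ay":0,"az":0,"gripper":255}
    - {"x":-0.001,"y":0.001,"z":0.06,"ax":0,"ay":0,"az":0,"gripper":255}
    - {"x":-0.001,"y":0.001,"z":0.06,"ax":0,"ay":0,"az":0,"gripper":255}
    - {"x":-0.001,"y":0.001,"z":0.06,"ax":0,"ay":0,"az":0,"gripper":255}
    - {"x":-0.001,"y":0.001,"z":0.06,"ax":0,"ay":0,"az":0,"gripper":255}
  newtons: 20

```text
clock: 20.55
position: [0.6361, 0.0096, 0.0304]
tcp_rot: [0.693, 0.721, -0.003, -0.003]
contact_force: [-4.7, -0.3, 7.5]
finger_gap: 0.0174
```

Run:
```python
from m import *
o=manip.observe();print(o["clock"],o["position"],o["contact_force"],o["finger_gap"])
A=R.from_quat(o["tcp_rot"])
for q in np.arange(1.65,.2,-.1): print(round(q,2),np.round(A.inv().apply(np.append(knob(q)-knob(1.75),0)/1000),4)[:2])
```

```text
20.55 [0.63609498 0.00964551 0.03036197] [-4.73895319 -0.25009344  7.47767126] 0.017358931341835915
1.65 [ 0.0012 -0.0099]
1.55 [ 0.0015 -0.0199]
1.45 [ 0.0007 -0.0299]
1.35 [-0.001  -0.0397]
1.25 [-0.0037 -0.0493]
1.15 [-0.0074 -0.0586]
1.05 [-0.0119 -0.0675]
0.95 [-0.0174 -0.0759]
0.85 [-0.0236 -0.0837]
0.75 [-0.0306 -0.0909]
0.65 [-0.0383 -0.0973]
0.55 [-0.0466 -0.1029]
0.45 [-0.0554 -0.1076]
0.35 [-0.0646 -0.1115]
0.25 [-0.0742 -0.1144]
```

Request:
play_rows:
  deltas:
    - {"x":0.001,"y":-0.01,"z":-0.002,"ax":0,"ay":0,"az":0,"gripper":255}
    - {"x":0.0015,"y":-0.02,"z":-0.002,"ax":0,"ay":0,"az":0,"gripper":255}
    - {"x":0.0005,"y":-0.03,"z":-0.002,"ax":0,"ay":0,"az":0,"gripper":255}
    - {"x":-0.001,"y":-0.0395,"z":-0.002,"ax":0,"ay":0,"az":0,"gripper":255}
    - {"x":-0.0035,"y":-0.0495,"z":-0.002,"ax":0,"ay":0,"az":0,"gripper":255}
    - {"x":-0.0075,"y":-0.0585,"z":-0.002,"ax":0,"ay":0,"az":0,"gripper":255}
    - {"x":-0.012,"y":-0.0675,"z":-0.002,"ax":0,"ay":0,"az":0,"gripper":255}
    - {"x":-0.0175,"y":-0.076,"z":-0.002,"ax":0,"ay":0,"az":0,"gripper":255}
    - {"x":-0.0235,"y":-0.0835,"z":-0.002,"ax":0,"ay":0,"az":0,"gripper":255}
    - {"x":-0.0305,"y":-0.091,"z":-0.002,"ax":0,"ay":0,"az":0,"gripper":255}
    - {"x":-0.0305,"y":-0.091,"z":-0.002,"ax":0,"ay":0,"az":0,"gripper":255}

```text
clock: 21.65
position: [0.5472, -0.0262, 0.0324]
tcp_rot: [0.694, 0.72, -0.002, -0.001]
contact_force: [-3.5, 2.8, -6.5]
finger_gap: 0.0172
```

Run:
```python
from m import *
o=manip.observe();print(o["clock"],o["position"],o["contact_force"],o["finger_gap"],o["tcp_rot"])
p=o["position"][:2]*1000-gw(-55,85);print("r",np.hypot(*p),"q",np.arctan2(-p@XG,-p@YG))
A=R.from_quat(o["tcp_rot"])
for q in (.65,.55,.45,.35,.25,.15,.1,.05,0,-.03): print(round(q,2),np.round(A.inv().apply(np.append(knob(q)-knob(.75),0)/1000),4)[:2])
go(*knob(.65),30,2.5)
```

```text
21.65 [ 0.5472225  -0.02623187  0.03241294] [-3.49739077  2.79612481 -6.46888713] 0.01717383542335717 [ 0.69398423  0.71998679 -0.00187454 -0.00118695]
r 100.81126340437217 q 0.7328966301734011
0.65 [-0.0077 -0.0064]
0.55 [-0.016 -0.012]
0.45 [-0.0248 -0.0167]
0.35 [-0.034  -0.0205]
0.25 [-0.0436 -0.0234]
0.15 [-0.0534 -0.0253]
0.1 [-0.0584 -0.0259]
0.05 [-0.0633 -0.0263]
0 [-0.0683 -0.0264]
-0.03 [-0.0713 -0.0263]
row xyz [-0.007  -0.0046  0.0024] ax [-0.25  0.05 -0.39] rows>= 0.2
```

Request:
play_rows:
  deltas:
    - {"x":-0.0075,"y":-0.0065,"z":0,"ax":0,"ay":0,"az":0,"gripper":255}
    - {"x":-0.016,"y":-0.012,"z":0,"ax":0,"ay":0,"az":0,"gripper":255}
    - {"x":-0.025,"y":-0.0165,"z":0,"ax":0,"ay":0,"az":0,"gripper":255}
    - {"x":-0.034,"y":-0.0205,"z":0,"ax":0,"ay":0,"az":0,"gripper":255}
    - {"x":-0.0435,"y":-0.0235,"z":0,"ax":0,"ay":0,"az":0,"gripper":255}
    - {"x":-0.0535,"y":-0.0255,"z":0,"ax":0,"ay":0,"az":0,"gripper":255}
    - {"x":-0.0585,"y":-0.026,"z":0,"ax":0,"ay":0,"az":0,"gripper":255}
    - {"x":-0.063,"y":-0.0265,"z":0,"ax":0,"ay":0,"az":0,"gripper":255}
    - {"x":-0.066,"y":-0.0265,"z":0,"ax":0,"ay":0,"az":0,"gripper":255}
    - {"x":-0.068,"y":-0.0265,"z":0,"ax":0,"ay":0,"az":0,"gripper":255}
    - {"x":-0.068,"y":-0.0265,"z":0,"ax":0,"ay":0,"az":0,"gripper":255}

```text
clock: 22.75
position: [0.5238, -0.0964, 0.0323]
tcp_rot: [0.694, 0.72, -0.003, -0.001]
contact_force: [-5.2, 0.2, -3.7]
finger_gap: 0.0164
```

```bash
cat >> m.py <<'E'
def st():
    o=manip.observe();print(o["clock"],o["position"],o["contact_force"],o["finger_gap"])
    p=o["position"][:2]*1000-gw(-55,85);print("r",np.hypot(*p),"q",np.arctan2(-p@XG,-p@YG))
E
python3 -c "
from m import *
st()"
```

```text
22.75 [ 0.52378742 -0.09635466  0.03233918] [-5.23810355  0.16418545 -3.69721765] 0.01642443036420164
r 101.41085015228795 q -0.01566504416142044
```

Request:
play_rows:
  deltas:
    - {"x":-0.002,"y":0.001,"z":0,"ax":0,"ay":0,"az":0,"gripper":255}
    - {"x":-0.004,"y":0.001,"z":0,"ax":0,"ay":0,"az":0,"gripper":255}
    - {"x":-0.004,"y":0.001,"z":0,"ax":0,"ay":0,"az":0,"gripper":255}

```text
clock: 23.05
position: [0.5239, -0.1005, 0.0323]
tcp_rot: [0.694, 0.72, -0.004, -0.001]
contact_force: [-7.4, 0.8, -2.3]
finger_gap: 0.0162
```

```bash
python3 -c "
from m import *
st()"
```

```text
23.05 [ 0.52388929 -0.10052061  0.03233403] [-7.44823871  0.8096635  -2.31411766] 0.016169658631466785
r 101.64141376010545 q -0.05665056575716912
```

Request:
play_rows:
  deltas:
    - {"x":0,"y":0,"z":0,"ax":0,"ay":0,"az":0,"gripper":130}
    - {"x":0.004,"y":0,"z":0,"ax":0,"ay":0,"az":0,"gripper":130}
    - {"x":0.004,"y":0,"z":0,"ax":0,"ay":0,"az":0,"gripper":130}
    - {"x":0.006,"y":0,"z":-0.03,"ax":0,"ay":0,"az":0,"gripper":130}
    - {"x":0.025,"y":0,"z":-0.07,"ax":0,"ay":0,"az":0,"gripper":130}
    - {"x":0.06,"y":0,"z":-0.08,"ax":0,"ay":0,"az":0,"gripper":255}
    - {"x":0.06,"y":0,"z":-0.08,"ax":0,"ay":0,"az":0,"gripper":255}
    - {"x":0.06,"y":0,"z":-0.08,"ax":0,"ay":0,"az":0,"gripper":255}
    - {"x":0.06,"y":0,"z":-0.08,"ax":0,"ay":0,"az":0,"gripper":255}

```text
clock: 23.95
position: [0.5258, -0.0385, 0.1125]
tcp_rot: [0.694, 0.72, 0.001, 0.001]
contact_force: [-0.2, 0.3, 0.4]
finger_gap: 0.0182
```

```bash
cat >> m.py <<'E'
def chk(n):
    im,d=manip.snapshot("side"); V=cloud("side",d); k=knob(0)/1000
    P=sel(V,k,.03,.04,.06); P=P[np.hypot(P[:,0]-.5425,P[:,1]+.155)>.03]
    if len(P)>3:
        r=rect(P); p=np.array(r[:2],float)-gw(-55,85); print("knob",r,"q",np.arctan2(-p@XG,-p@YG),"exp",knob(0))
    P=sel(V,(.542,-.155),.06,.032,.055); P=P[P[:,1]<-.115]; print("pad",rect(P),"exp",gw(6,0))
    P=sel(V,(.443,-.373),.05,.035,.06);print("box",rect(P))
    cv2.imwrite(f"pics/{n}.png",cv2.resize(im[150:300,220:430],None,fx=3.6,fy=3.6,interpolation=cv2.INTER_CUBIC))
    st()
E
python3 -c "
from m import *
chk('s4'); k=knob(0); go(*gw(-85,-15),32,2.5)"
```

```text
knob [np.float64(526.0), np.float64(-90.0), np.float64(14.1), np.float64(14.2), np.float64(46.5)] q 0.04711432987935773 exp [525.11521037 -94.70663862]
pad [np.float64(542.2), np.float64(-154.7), np.float64(47.6), np.float64(51.6), np.float64(50.7)] exp [ 542.76171632 -154.99428933]
box [np.float64(444.4), np.float64(-374.2), np.float64(52.5), np.float64(36.8), np.float64(78.7)]
24.0 [ 0.52545649 -0.03871231  0.11214752] [ 0.43297267  0.41043746 -0.6603402 ] 0.013767002332148889
r 112.15526059775908 q 0.5220399039573886
row xyz [-0.0259 -0.0027  0.0801] ax [ 0.06  0.01 -0.36] rows>= 1.7
```

View pics/s4.png

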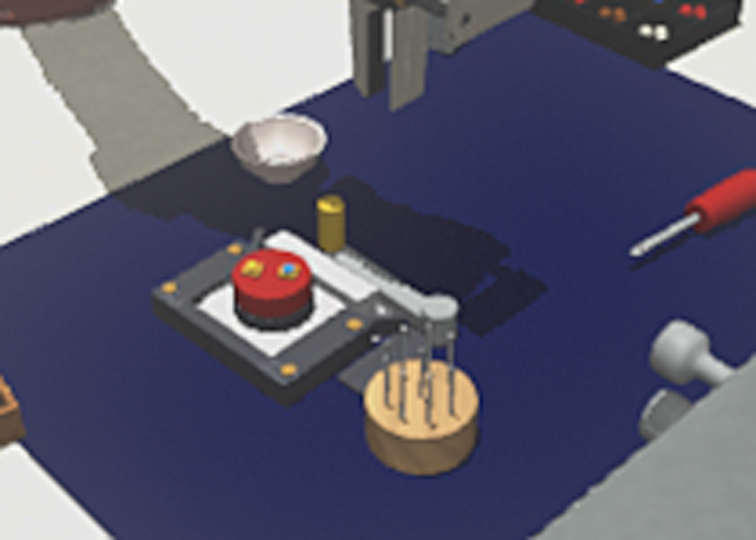

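Crop: the catch (knob at (331,215)) lies across behind the shoe, and depth gives q ≈ 0.05. I'll push the knob from behind with shut fingers to make sure it's fully shut.

Request:
play_rows:
  deltas:
    - {"x":-0.01,"y":-0.0025,"z":0.03,"ax":0,"ay":0,"az":0,"gripper":255}
    - {"x":-0.02,"y":-0.0025,"z":0.06,"ax":0,"ay":0,"az":0,"gripper":255}
    - {"x":-0.02,"y":-0.0025,"z":0.08,"ax":0,"ay":0,"az":0,"gripper":255}
    - {"x":-0.023,"y":-0.0025,"z":0.08,"ax":0,"ay":0,"az":0,"gripper":255}
    - {"x":-0.027,"y":-0.0025,"z":0.08,"ax":0,"ay":0,"az":0,"gripper":255}
    - {"x":-0.031,"y":-0.0025,"z":0.08,"ax":0,"ay":0,"az":0,"gripper":255}
    - {"x":-0.035,"y":-0.0025,"z":0.08,"ax":0,"ay":0,"az":0,"gripper":255}
    - {"x":-0.035,"y":-0.0025,"z":0.08,"ax":0,"ay":0,"az":0,"gripper":255}

```text
clock: 24.8
position: [0.5246, -0.0733, 0.0333]
tcp_rot: [0.694, 0.72, 0.001, 0.001]
contact_force: [0.1, -0.2, 1.1]
finger_gap: 0.0007
```

Request:
play_rows:
  deltas:
    - {"x":-0.003,"y":0,"z":0,"ax":0,"ay":0,"az":0,"gripper":255}
    - {"x":-0.003,"y":0,"z":0,"ax":0,"ay":0,"az":0,"gripper":255}

```text
clock: 25.0
position: [0.5246, -0.0745, 0.0329]
tcp_rot: [0.693, 0.721, 0.001, 0.0]
contact_force: [0.2, 1.9, 1.6]
finger_gap: 0.0007
```

Request:
play_rows:
  deltas:
    - {"x":-0.002,"y":0,"z":0,"ax":0,"ay":0,"az":0,"gripper":255}
    - {"x":-0.002,"y":0,"z":0,"ax":0,"ay":0,"az":0,"gripper":255}

```text
clock: 25.2
position: [0.5246, -0.0747, 0.0328]
tcp_rot: [0.692, 0.722, 0.002, -0.001]
contact_force: [-0.5, 6.0, 3.3]
finger_gap: 0.0
```

Request:
play_rows:
  deltas:
    - {"x":-0.003,"y":0,"z":0,"ax":0,"ay":0,"az":0,"gripper":255}
    - {"x":-0.003,"y":0,"z":0,"ax":0,"ay":0,"az":0,"gripper":255}

```text
clock: 25.4
position: [0.5245, -0.0749, 0.0329]
tcp_rot: [0.692, 0.722, 0.003, -0.002]
contact_force: [-1.1, 8.6, 4.3]
finger_gap: 0.0001
```

Request:
play_rows:
  deltas:
    - {"x":0.01,"y":0,"z":0,"ax":0,"ay":0,"az":0,"gripper":255}
    - {"x":0.03,"y":0,"z":0,"ax":0,"ay":0,"az":0,"gripper":255}
    - {"x":0.06,"y":0,"z":-0.03,"ax":0,"ay":0,"az":0,"gripper":255}
    - {"x":0.09,"y":0,"z":-0.07,"ax":0,"ay":0,"az":0,"gripper":255}
    - {"x":0.12,"y":0,"z":-0.11,"ax":0,"ay":0,"az":0,"gripper":255}
    - {"x":0.12,"y":0,"z":-0.12,"ax":0,"ay":0,"az":0,"gripper":255}
    - {"x":0.12,"y":0,"z":-0.12,"ax":0,"ay":0,"az":0,"gripper":255}
    - {"x":0.12,"y":0,"z":-0.12,"ax":0,"ay":0,"az":0,"gripper":255}

```text
clock: 26.2
position: [0.5188, 0.0373, 0.1514]
tcp_rot: [0.694, 0.72, -0.001, 0.0]
contact_force: [-0.3, -0.2, -0.3]
finger_gap: 0.0004
```

Run:
```python
from m import *
chk('s5')
W=cloud("top",manip.snapshot("top")[1])
P=sel(W,knob(0)/1000,.02,.044,.058); print("top knob",len(P),rect(P) if len(P)>3 else "",P[:,:2].mean(0) if len(P) else "")
```

```text
knob [np.float64(527.2), np.float64(-95.3), np.float64(14.2), np.float64(15.5), np.float64(2.8)] q -0.006980817745500657 exp [525.11521037 -94.70663862]
pad [np.float64(542.1), np.float64(-154.6), np.float64(47.3), np.float64(49.8), np.float64(50.2)] exp [ 542.76171632 -154.99428933]
box [np.float64(444.6), np.float64(-374.4), np.float64(51.7), np.float64(34.6), np.float64(80.6)]
26.25 [0.51850482 0.03716973 0.15088012] [ 0.55912736  0.09088292 -0.28551684] 0.00037728564989241255
r 166.14879378735438 q 0.9185206200720425
top knob 41 [np.float64(524.7), np.float64(-93.4), np.float64(15.7), np.float64(16.0), np.float64(22.8)] [ 0.5247338  -0.09347198]
```

View pics/s5.png

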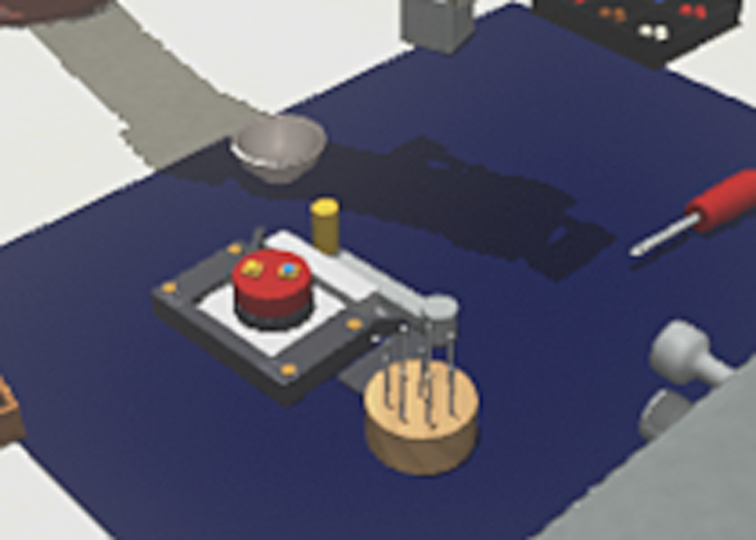

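Catch shut (knob at (325,225) in the crop, q ≈ 0), shoe seated, box in the tray, arm clear. Handing in.

```bash
python3 -c "
from rig import manip
print(manip.finish_job())"
```

```text
the job is handed in; nothing more can be done
None
```

The job is done and handed in at about 26 s of the 72 s allowed, in the order asked; no verdict was reported.

- **Ring box:** the small green box stands upright in the middle of the wooden tray. Its top measured about 49 mm, and the last check found it unmoved.
- **Shoe:** it is home against the stop. It stalled at the predicted depth with the force rising to 11 N. The pad's centre measured within 1 mm of its seated place, and the tool never came near the pad.
- **Catch:** pinching the knob shut left it at about 0.05 rad, because the pads slipped. I then pushed the knob from behind until it stalled at 8.6 N. The final angle measured about -0.01 rad from the side camera. The top camera put the knob about 1 mm from its shut position.

**One mistake:** after opening the catch I reused old offsets, so the tool went about 60 mm too far while releasing the knob. That pushed the catch to its open stop, and I did not see the peak force during the move. Pictures afterwards showed the graver, bur stand and shoe unmoved.

I did not re-measure the hammer, flux bottle or stone tray at the end; the tool did not go near them.

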